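# Close the split jaw model and hold the curing light on its seam

### The arm

A 6-joint arm with a two-finger parallel gripper is mounted at the origin on a cart in front of the work surface, level with it; the furniture and walls round the work are solid. World frame = base frame: x ahead of the robot, y to its left, z up, the work surface at z = 0. Lengths are in m, angles in rad, forces in N, time in s.
With the tool pointing down it reaches from about 0.325 to 0.9 m from the base axis. Payload 3.5 kg.
Tool frame: the origin (TCP) lies at the very end of the fingers, on their centre line; the grasp point (between the pads) lies 19 mm behind it; z points along the fingers, y is the line along which they close (so a half turn about z gives the same grasp; the last joint's range is limited). The gripper opens to 85 mm and grips with 20 to 120 N. Pads are 22 mm wide; open, the fingers measure 114 mm over their backs; the gripper's body (76 mm by 85 mm) begins 54 mm behind the grasp point. The pads swing forward as they close: fully open they stand 13 mm farther back than shut.
Start: joints at [1.212, 0.276, -0.026, 1.268, 0, 1.467], TCP at [0.158, 0.605, 0.231] pointing down, gripper open.
Joint ranges: [-3.12, 3.12], [-0.85, 1.88], [-1.08, 1.24], [-1.95, 2.15], [-1.57, 1.53], [-3.14, 3.14]. Speed limits (rad/s): [2.57, 2.57, 3.14, 3.14, 3.14, 3.14].

### API

Orientations are given as a rotation vector (axis times angle).
In Python, from rig import * gives the robot as it stands.
- The arm moves only by the tool play_rows, never from a script. Its argument "commands" is a list of rows, each a list of 3 entries, a list of its own where there are three numbers: the opening, from 0 (shut) to 1 (fully open), then the shift along the tool's x, y, z as a fraction of full scale, then the turn about the tool's z as a fraction of full scale. A call has 1 to 12 rows; each row is the pose to reach, as a shift and turn from the pose commanded when the call began, along the tool's axes at that moment; what a row does not reach only later rows make up. Full scale, the value 1, is 0.75 m for a shift and 0.5 rad for a turn. A row lasts 1/12 s, in which the tool goes at most 41.7 mm and 7.16 degrees, less where a joint would pass 70% of its speed; a pose out of reach is approached as far as the arm can. A call with a number of a shift or a turn outside -1 to 1 is refused whole. A call with a gripper value outside its range is refused whole. The fingers move at their own pace and stop on an object; the grip force is fixed at half the most. Time passes only in rows, so rows that repeat a pose let the fingers close. It gives the time, the measured TCP pose, the force, the opening and the grip force at its end, in the units of the state.
- sense(): the state, without advancing time (a new reading comes with each control period).
- capture(name): name is "scene" or "top"; returns a dict with "image" (384x512x3 uint8, red, green, blue), "fx", "fy", "cx", "cy" (pixels), "rvec" (rotation vector, rad) and "tvec" (3), from world to camera coordinates, as OpenCV has them. Camera axes: x right, y down, z forward; pixel columns grow to the right and rows downward; lengths in m; the calibration is good to about 2 mm. A picture is of the moment at which its call begins. There is no depth.
- job_done(): hands the job in; it is judged then, once.
Trained networks look in the newest picture that a camera, given by its name, has taken for a name from the list of things; names that differ only in an ending like _2 or _b are one class to them, and where a whole thing is asked for, a point or a joint stands for the part that bears it (a point fixed in the world has none). Each returns a list of dicts, best first, with "conf" (0 to 1); they miss things now and then, are a little off and sometimes report something else, mostly with a low value. They report only what shows in the picture. A call takes as long as a camera call. They do not tell look-alikes from the thing itself.
- cut_out(camera, label): "mask" (384x512 bool, what is visible of it) and "pixel" ([row, column] in pixels, amid what is visible of it).
- pinpoint(camera, label): "pixel" ([row, column] in pixels: a listed point, or the origin of a listed thing).
The state is a dict: "clock": time; "qpos": joint angles; "joint_velocities": joint speeds; "effort": joint torques, N m; "ee_pos": TCP position; "ee_rot": TCP orientation; "contact_force": force on the tool from outside, world axes, zero at the start; "moment": the same for the moment, N m; "gripper_width": opening from 0.0 (shut) to 1.0 (fully open); "grip_force": force on a finger pad.
Only numpy, scipy, OpenCV 4.12 (cv2) and the standard library are available. Lean on these libraries where they do the work, as an engineer would, in place of code of your own. Each camera call takes 0.05 s, during which the arm holds its last target. There are 200 camera calls.

### The job

The printed jaw model on the white tile is to be tacked together: slide its loose half up against the half that is stuck to the tile, key into groove, until the seam is closed and the two halves are flush. Then draw the curing light up out of its stand, tip it to about 45 degrees and finish while still holding it, at rest in the air, in front of the model, lens down and looking from the front at the front end of the seam from about 4 cm away. Do not touch the model with the light, and leave the other things on the bench where they are.

Things in the scene. Friction and masses are not known exactly. Their poses are not given: they have to be found in the camera images.
- tile: white glazed tile, 150 x 150 x 8 mm, lying fixed on the bench; origin in the middle of its underside
- stuck_half: far half of a beige printed lower-jaw model, stuck to the tile with wax; 56 mm deep (x), 31 wide (y), base 16 high, 29 with teeth. Origin on its underside (8 mm over the bench), in the flat parting face y = 0, at mid depth; body lies at y = 0 to +31. x points to the heel; the front teeth face -x, to the robot's left. Upright V groove in the parting face at x = +3, 21 mm wide, 10.5 deep
- loose_half: matching near half, mirrored (y = 0 to -31 mm), 40 to 70 g, loose on the tile 18 to 36 mm off and slightly askew. Frame as the stuck half's: seam closed = both frames coincide. Tapered key at x = +3, 17 mm wide, stands 9 mm out of its parting face. Flat upright outer side y = -31 from x = -14 to +28, 16 mm high, then slanting in to y = -13 at x = -28. Slides easily when pushed
- seam (a point): front end of the seam: point on the front face of the stuck half at the parting face (x = -28 mm, y = 0, 12 mm above the tile)
- light_stand: grey stand of the curing light, fixed: round foot 84 mm across, upright tube 38 mm across, bore 27 mm, rim 78 mm above the bench; origin in the middle of its underside, z up along the tube
- light: curing light: straight round cordless pen, 165 mm long, 0.1 to 0.16 kg. Origin at the lens (nose), z along its axis to the tail; the beam leaves along -z. Starts upright, nose down, hanging 60 mm deep in the stand's tube by its collar (31 mm across, z = 60 to 64) on the rim; below the collar up to 22 mm across, above it a white handle 23 mm across, z = 64 to 150
- spot (a point): point on the beam 40 mm in front of the lens (moves with the light)
- spare_cast: plaster jaw cast, 60 x 66 x 31 mm, loose, to be left alone; origin under its middle
- white_pot: white plastic pot, 67 mm across, 58 mm high, loose, to be left alone; origin under its middle
- dropper_white: white dropper bottle, 40 x 41 x 82 mm, loose, to be left alone; origin under its middle
- bur_block: wooden block with burs, 24 x 62 x 48 mm, loose, to be left alone; origin under its middle
Things that resemble listed ones, but are neither listed nor needed, are in the scene too. What is shaped like the light but purple, red or yellow is not meant.

How it is judged:
By the outcome, as a careful person would: the job done as asked, in the order asked, and still so for the second after the job is handed in, while the arm keeps its last pose, push and grip.
It also fails if it takes over 61 s, if anything falls off the work surface, if the arm or the gripper's body presses on something with over 40 N, if the wrist force passes 120 N, or if a joint passes its speed limit or range.

## Working session

There is one attempt and no reset: what is moved stays moved. The work goes in short steps, Python scripts to look and compute and a tool call to move; the robot and the scene stay as the last step left them, time stands still between calls to the robot, and variables do not carry over. Pictures are saved under pics/ and viewed, at most 10 in all, crops included, and the job is handed in when it is done.

Besides the shell and the picture viewer there is one more tool, called in YAML: its name, and indented under it one key for each argument. play_rows: Moves the arm, as the interface text tells. Its arguments: {"type":"object","properties":{"commands":{"type":"array","items":{"type":"array"}}},"required":["commands"]}

```bash
ls; mkdir -p pics
python3 - <<'E'
from rig import *
import cv2,numpy as np
s=sense();print({k:np.round(v,3).tolist() for k,v in s.items()})
ims=[]
for c in("scene","top"):
    d=capture(c);cv2.imwrite(f"pics/{c}0.png",cv2.resize(d["image"][:,:,::-1],(800,600),interpolation=cv2.INTER_CUBIC))
    R=cv2.Rodrigues(np.array(d["rvec"],float))[0]
    print(c,d["fx"],d["fy"],d["cx"],d["cy"],"campos",-R.T@np.array(d["tvec"]).ravel(),R[2])
    for l in["tile","stuck_half","loose_half","seam","light_stand","light","spot","spare_cast","white_pot","dropper_white","bur_block"]:
        print(c,l,"pin",[(np.round(p["pixel"],1).tolist(),round(p["conf"],2)) for p in pinpoint(c,l)][:4],"cut",[(np.round(p["pixel"]).tolist(),round(p["conf"],2),int(p["mask"].sum())) for p in cut_out(c,l)][:4])
E
```

```text
pics
{'clock': 0.0, 'qpos': [1.212, 0.277, -0.028, 1.268, 0.0, 1.467], 'joint_velocities': [-0.001, -0.0, -0.001, 0.0, 0.001, -0.0], 'effort': [-0.003, -44.552, 29.52, 0.017, -0.0, -0.0], 'ee_pos': [0.158, 0.604, 0.23], 'ee_rot': [-0.401, -3.115, 0.003], 'contact_force': [-0.655, 0.62, 0.475], 'moment': [-0.007, -0.035, 0.001], 'grip_force': 0.0, 'gripper_width': 0.999}
scene 355.98601532962215 355.98601532962215 259.93080354129137 190.39876217682797 campos [ 0.25846241 -0.37222661  0.67011376] [ 0.32620955  0.5913541  -0.7374874 ]
scene tile pin [([221.2, 319.3], 0.67)] cut [([221.0, 324.0], 0.68, 2940)]
scene stuck_half pin [([215.1, 320.5], 0.83)] cut [([211.0, 326.0], 0.84, 324)]
scene loose_half pin [([223.2, 307.9], 0.79)] cut [([222.0, 306.0], 0.73, 377), ([213.0, 325.0], 0.53, 336), ([220.0, 322.0], 0.26, 2942)]
scene seam pin [([203.8, 316.9], 0.85)] cut [([208.0, 330.0], 0.75, 331)]
scene light_stand pin [([168.6, 232.7], 0.83)] cut [([160.0, 237.0], 0.7, 450)]
scene light pin [([185.6, 196.3], 0.9), ([145.4, 259.7], 0.87), ([207.0, 231.0], 0.74), ([142.5, 237.4], 0.65)] cu
[... 1267 characters left out ...]
ight pin [([151.1, 188.3], 0.77), ([195.4, 204.9], 0.76), ([163.9, 164.1], 0.68), ([221.8, 243.1], 0.66)] cut [([186.0, 200.0], 0.78, 209), ([156.0, 158.0], 0.78, 253), ([139.0, 184.0], 0.64, 271), ([236.0, 197.0], 0.51, 191)]
top spot pin [] cut [([158.0, 157.0], 0.83, 258), ([233.0, 197.0], 0.58, 158), ([139.0, 184.0], 0.51, 276), ([184.0, 199.0], 0.47, 198)]
top spare_cast pin [([240.3, 355.1], 0.66)] cut [([241.0, 359.0], 0.92, 550)]
top white_pot pin [([260.6, 252.4], 0.68), ([123.3, 162.7], 0.41)] cut [([262.0, 252.0], 0.93, 651)]
top dropper_white pin [([122.8, 165.6], 0.77)] cut [([120.0, 162.0], 0.62, 304)]
top bur_block pin [([252.3, 164.8], 0.84)] cut [([254.0, 160.0], 0.65, 271)]
```

View pics/scene0.png

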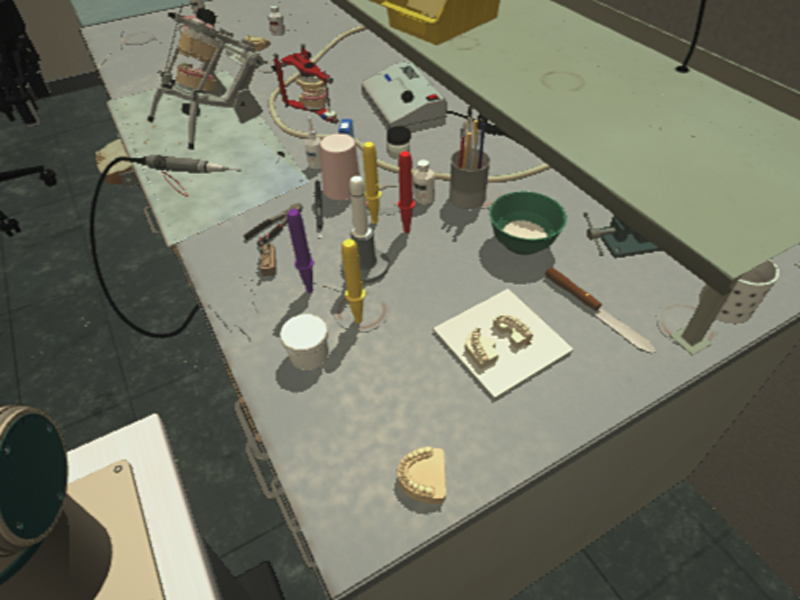

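View pics/top0.png

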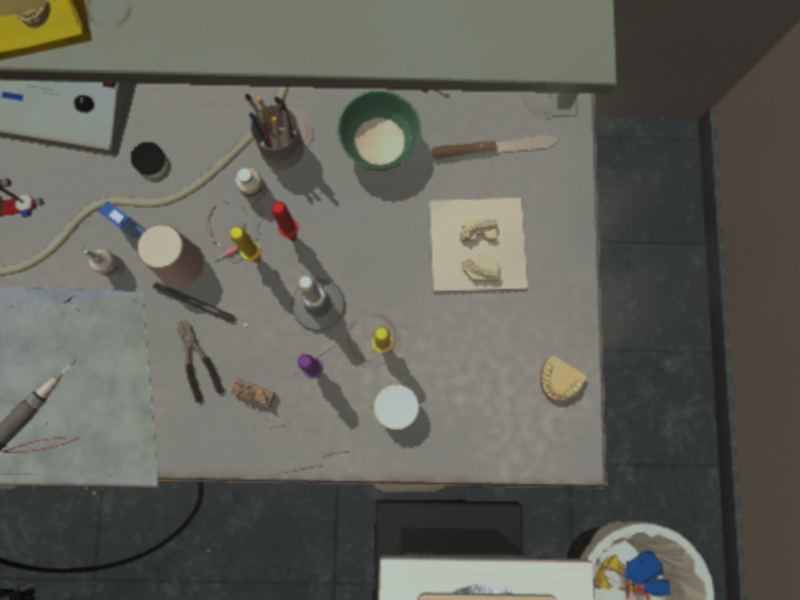

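The white pen in the grey stand is at scene (360,222) in the 800x600 picture, and top (312,293). Its look-alikes in the scene picture are purple (298,248), red (405,190), yellow (371,182) and yellow (352,280). The far half (scene 514,328) is stuck and the near half (481,347) is loose. I choose the white pen in the grey stand and check it in a crop.

```bash
cat > h.py <<'E'
from rig import *
import cv2,numpy as np
from scipy.optimize import least_squares
def cam(d):
    R=cv2.Rodrigues(np.array(d["rvec"],float))[0];t=np.array(d["tvec"],float).ravel()
    K=np.array([[d["fx"],0,d["cx"]],[0,d["fy"],d["cy"]],[0,0,1.]]);return K,R,t
def proj(d,P):
    K,R,t=cam(d);q=(np.atleast_2d(P)@R.T+t)@K.T;return q[:,:2]/q[:,2:]   # col,row
def hit(d,px,z):  # px=[row,col]
    K,R,t=cam(d);v=R.T@np.linalg.inv(K)@np.array([px[1],px[0],1.]);c=-R.T@t;return c+v*(z-c[2])/v[2]
def crop(im,r0,r1,c0,c1,k,name):
    cv2.imwrite(name,cv2.resize(im[r0:r1,c0:c1,::-1],None,fx=k,fy=k,interpolation=cv2.INTER_CUBIC))
E
python3 - <<'E'
from h import *
D={c:capture(c) for c in("scene","top")}
np.save("cal.npy",D,allow_pickle=True)
P={"scene":dict(tile=(221.2,319.3),stuck=(215.1,320.5),loose=(223.2,307.9),seam=(203.8,316.9),stand=(168.6,232.7),pot=(227.8,193.1),lightA=(185.6,196.3),lightB=(145.4,259.7),lightC=(207,231),lightD=(142.5,237.4)),
"top":dict(tile=(156.1,306),stuck=(152.2,306.4),loose=(165.8,306.4),seam=(154,296.6),stand=(196,203.6),pot=(260.6,252.4),lightA=(151.1,188.3),lightB=(195.4,204.9),lightC=(163.9,164.1),lightD=(221.8,243.1))}
Z=dict(stuck=.008,loose=.008,seam=.02,lightB=.018)
for c in P:
    for k,p in P[c].items(): print(c,k,np.round(hit(D[c],p,Z.get(k,0)),4)[:2])
a=D["scene"]["image"][185:250,270:355];b=D["top"]["image"][120:200,265:345]
t=D["scene"]["image"][105:185,190:275]
f=lambda x:cv2.resize(x[:,:,::-1],(400,300),interpolation=cv2.INTER_CUBIC)
cv2.imwrite("pics/c1.png",np.vstack([np.hstack([f(D["scene"]["image"][185:251,275:363]),f(D["top"]["image"][125:191,262:350])]),np.hstack([f(D["scene"]["image"][105:187,180:289]),f(D["top"]["image"][165:225,165:245])])]))
E
```

```text
scene tile [0.6256 0.0079]
scene stuck [0.6344 0.0165]
scene loose [0.5951 0.0121]
scene seam [0.6408 0.0416]
scene stand [0.5317 0.2724]
scene pot [0.3615 0.1429]
scene lightA [0.4217 0.2648]
scene lightB [0.6321 0.2994]
scene lightC [0.4664 0.1539]
scene lightD [0.5933 0.3629]
top tile [0.6332 0.0119]
top stuck [0.6412 0.0118]
top loose [0.6063 0.0119]
top seam [0.6328 0.0376]
top stand [0.526 0.265]
top pot [0.3707 0.1415]
top lightA [0.6394 0.3077]
top lightB [0.5245 0.2601]
top lightC [0.6051 0.3665]
top lightD [0.4641 0.1661]
```

View pics/c1.png

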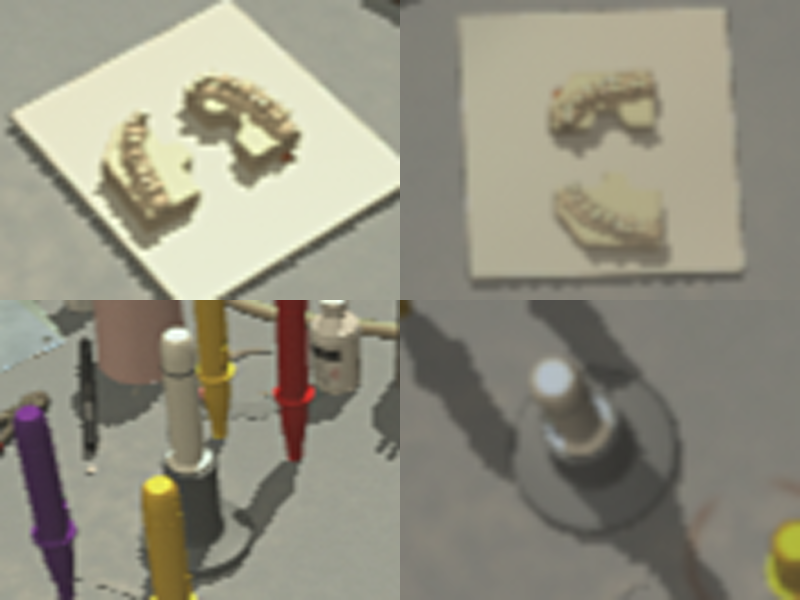

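```bash
cat >> h.py <<'E'
OUT=np.array([(-28,0),(28,0),(28,31),(-14,31),(-28,13)])/1e3
TEE=np.array([(-26,2),(-19,2),(-12,13),(2,19),(27,20),(27,29),(-10,29),(-26,13)])/1e3
def w(pose,pts,z):
    c,s=np.cos(pose[2]),np.sin(pose[2]);return np.c_[pts@np.array([[c,s],[-s,c]])+pose[:2],np.full(len(pts),z)]
def sil(d,pose,sgn,S=4):
    m=np.zeros((384*S,512*S),np.uint8);f=np.array([1,sgn])
    prs=[(OUT,0,.016),(TEE,.016,.027)]
    prs+= [(np.array([(-5.5,0),(11.5,0),(3+4,-9),(3-4,-9)])/1e3,0,.015)] if sgn<0 else []
    for pl,a,b in prs:
        pl=pl*f;q=np.array([proj(d,w(pose,pl,.008+h)) for h in(a,b)])*S+S/2
        for k in range(2): cv2.fillPoly(m,[np.round(q[k]).astype(np.int32)],1)
        for i in range(len(pl)):
            j=(i+1)%len(pl);cv2.fillConvexPoly(m,np.round([q[0,i],q[0,j],q[1,j],q[1,i]]).astype(np.int32),1)
    return cv2.resize(m.astype(np.float32),(512,384),interpolation=cv2.INTER_AREA)
def fit(D,masks,p0,sgn):
    from scipy.optimize import minimize
    def cost(p,cs):
        r=0
        for c in cs:
            s=sil(D[c],[p[0],p[1],p[2]],sgn);t=masks[c].astype(np.float32)
            r+=1-np.minimum(s,t).sum()/np.maximum(s,t).sum()
        return r/len(cs)
    o={}
    for cs in (list(masks),)+tuple([c] for c in masks if len(masks)>1):
        best=min((minimize(cost,[p0[0],p0[1],a],(cs,),"Nelder-Mead",options=dict(initial_simplex=[[p0[0]+i,p0[1]+j,a+k] for i,j,k in((0,0,0),(.006,0,0),(0,.006,0),(0,0,.1))],xatol=1e-4,fatol=1e-4)) for a in (p0[2]-.15,p0[2]+.15)),key=lambda r:r.fun)
        o["+".join(cs)]=(np.round(best.x,4),round(best.fun,3))
    return o
E
python3 - <<'E'
from h import *
D={c:capture(c) for c in("scene","top")};M={}
for n in("stuck_half","loose_half"):
    M[n]={}
    for c in D:
        for r in cut_out(c,n)[:2]:
            if r["mask"].sum()<600:
                M[n][c]=r["mask"];print(n,c,r["conf"],r["pixel"],r["mask"].sum());break
np.save("m.npy",M,allow_pickle=True)
print(fit(D,M["stuck_half"],(.640,.014,-1.57),1))
print(fit(D,M["loose_half"],(.600,.012,-1.57),-1))
for c,(r0,r1,c0,c1) in dict(scene=(180,260,265,375),top=(120,200,260,355)).items():
    g=cv2.cvtColor(D[c]["image"],cv2.COLOR_RGB2HSV);m=((g[...,1]<60)&(g[...,2]>175)).astype(np.uint8)
    k=np.zeros_like(m);k[r0:r1,c0:c1]=m[r0:r1,c0:c1]
    ct=max(cv2.findContours(k,cv2.RETR_EXTERNAL,cv2.CHAIN_APPROX_NONE)[0],key=cv2.contourArea);h=cv2.convexHull(ct)
    ap=cv2.approxPolyDP(h,5,True)[:,0];W=np.array([hit(D[c],p[::-1],.008)[:2] for p in ap])
    print(c,len(ap),W.round(4).tolist(),W.mean(0),np.linalg.norm(W-np.roll(W,1,0),axis=1))
E
```

```text
stuck_half scene 0.73 [165.9, 170.4] 205
stuck_half top 0.74 [144.7, 305.5] 272
loose_half scene 0.71 [223.6, 306.5] 337
loose_half top 0.62 [171.3, 308.9] 298
{'scene+top': (array([ 0.6359,  0.0139, -1.5378]), np.float64(0.584)), 'scene': (array([ 0.64 ,  0.014, -1.72 ]), np.float64(1.0)), 'top': (array([ 0.6359,  0.0139, -1.5378]), np.float64(0.169))}
{'scene+top': (array([ 0.6021,  0.0104, -1.5663]), np.float64(0.118)), 'scene': (array([ 0.6023,  0.0118, -1.5889]), np.float64(0.116)), 'top': (array([ 0.6019,  0.0088, -1.5795]), np.float64(0.106))}
scene 4 [[0.7049, 0.0882], [0.7104, -0.056], [0.5635, -0.0629], [0.5582, 0.0838]] [0.63426155 0.01328056] [0.1467043  0.14431037 0.14711755 0.14683591]
top 5 [[0.7084, -0.0506], [0.5991, -0.032], [0.5624, 0.0228], [0.5611, 0.0797], [0.6843, 0.0809]] [0.623061   0.02016536] [0.13363914 0.1109195  0.06592366 0.05689123 0.123143  ]
```

Run:
```python
from h import *
D={c:capture(c) for c in("scene","top")};M=np.load("m.npy",allow_pickle=True).item()["stuck_half"]
for r in cut_out("scene","stuck_half")+cut_out("scene","seam"):
    print(r["conf"],r["pixel"],r["mask"].sum())
    if abs(r["pixel"][0]-211)<7 and abs(r["pixel"][1]-327)<7 and r["mask"].sum()<600: M["scene"]=r["mask"]
f=fit(D,M,(.638,.014,-1.55),1);print(f)
p=f["scene+top"][0];q=np.array([.6021,.0105,-1.57]);print("seam",w(p,np.array([[-.028,0]]),.02))
o=[]
for c,(r0,c0) in dict(scene=(185,275),top=(125,262)).items():
    im=cv2.resize(D[c]["image"][r0:r0+66,c0:c0+88,::-1],(400,300),interpolation=cv2.INTER_CUBIC);k=400/88
    for pp,s in((p,1),(q,-1)):
        for z in(.008,.024):
            uv=(proj(D[c],w(pp,OUT*[1,s],z))-[c0,r0]+.5)*k
            cv2.polylines(im,[np.round(uv).astype(np.int32)],True,(0,0,255) if z<.01 else (255,0,0),1)
    o.append(im)
cv2.imwrite("pics/c2.png",np.hstack(o))
```

```text
0.68 [211.7, 326.6] 317
0.46 [118.2, 271.4] 295
0.91 [209.4, 327.1] 319
{'scene+top': (array([ 0.6353,  0.0142, -1.5612]), np.float64(0.202)), 'scene': (array([ 0.6335,  0.0146, -1.5953]), np.float64(0.212)), 'top': (array([ 0.6358,  0.0143, -1.5646]), np.float64(0.172))}
seam [[0.63503131 0.04219871 0.02      ]]
```

View pics/c2.png

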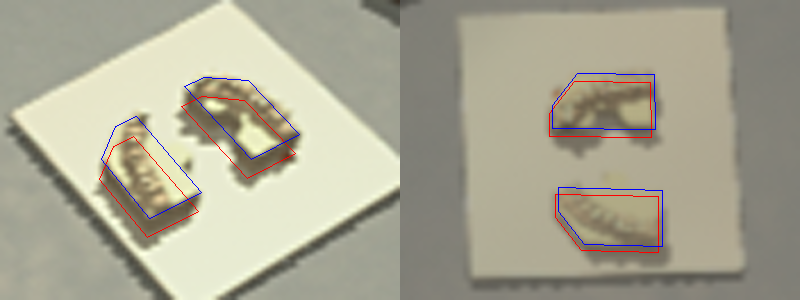

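```bash
cat >> h.py <<'E'
def plan(target,yawdeg=None,show=True):
    "fractions to TCP target; yawdeg = wanted world angle of tool y (mod 180)"
    s=sense();R=cv2.Rodrigues(np.array(s["ee_rot"],float))[0]
    a=np.degrees(np.arctan2(R[1,1],R[0,1]));d=R.T@(np.array(target)-s["ee_pos"])/.75
    t=0 if yawdeg is None else -np.radians((yawdeg-a+90)%180-90)/.5
    print("shift",d.round(4).tolist(),"turn",round(t,4),"| toolx",R[:,0].round(3).tolist(),"tooly",R[:,1].round(3).tolist(),"ang",a.round(2),"t",round(s["clock"],2),"F",np.round(s["contact_force"],1),"w",round(s["gripper_width"],3),"ee",np.round(s["ee_pos"],4))
E
python3 -c "
from h import *
plan((.589,.0105,.23),90.5)"
```

```text
shift [-0.7562, -0.6211, 0.0017] turn -0.529 | toolx [-0.967, 0.253, -0.0] tooly [0.253, 0.967, 0.0] ang 75.35 t 2.9 F [ 0.1 -1.3 -0.2] w 1.002 ee [0.1581 0.6047 0.2313]
```

play_rows:
  commands:
    - [1,[-0.75,-0.615,0],-0.53]
    - [1,[-0.75,-0.615,0],-0.53]
    - [1,[-0.75,-0.615,0],-0.53]
    - [1,[-0.75,-0.615,0],-0.53]
    - [1,[-0.75,-0.615,0],-0.53]
    - [1,[-0.75,-0.615,0],-0.53]
    - [1,[-0.75,-0.615,0],-0.53]
    - [1,[-0.75,-0.615,0],-0.53]
    - [1,[-0.75,-0.615,0],-0.53]
    - [1,[-0.75,-0.615,0],-0.53]
    - [1,[-0.75,-0.615,0],-0.53]
    - [1,[-0.75,-0.615,0],-0.53]

```text
clock: 3.9
ee_pos: [0.4523, 0.1991, 0.2317]
ee_rot: [-0.014, 3.141, 0.001]
contact_force: [0.4, 0.9, 0.2]
gripper_width: 0.992
grip_force: 0.0
```

```bash
python3 -c "
from h import *
plan((.589,.0105,.10),90.5)"
```

```text
shift [-0.1798, -0.2532, 0.1756] turn 0.0009 | toolx [-1.0, -0.009, -0.001] tooly [-0.009, 1.0, 0.0] ang 90.53 t 3.9 F [0.4 0.9 0.2] w 0.992 ee [0.4523 0.1991 0.2317]
```

play_rows:
  commands:
    - [1,[-0.18,-0.253,0],0]
    - [1,[-0.18,-0.253,0],0]
    - [1,[-0.18,-0.253,0],0]
    - [1,[-0.18,-0.253,0],0]
    - [1,[-0.18,-0.253,0.175],0]
    - [1,[-0.18,-0.253,0.175],0]
    - [1,[-0.18,-0.253,0.175],0]
    - [0.8,[-0.18,-0.253,0.175],0]
    - [0.8,[-0.18,-0.253,0.175],0]
    - [0.8,[-0.18,-0.253,0.175],0]

```text
clock: 4.73
ee_pos: [0.587, 0.0123, 0.099]
ee_rot: [0.013, -3.138, -0.001]
contact_force: [-0.4, 0.1, 0.9]
gripper_width: 0.802
grip_force: 0.0
```

Run:
```python
from h import *
plan((.589,.0105,.03),90.5)
d=capture("scene");crop(d["image"],130,260,240,400,5,"pics/s3.png")
```

```text
shift [-0.0029, -0.0025, 0.092] turn -0.0009 | toolx [-1.0, -0.008, 0.003] tooly [-0.008, 1.0, 0.001] ang 90.47 t 4.73 F [-0.4  0.1  0.9] w 0.802 ee [0.587  0.0123 0.099 ]
```

View pics/s3.png

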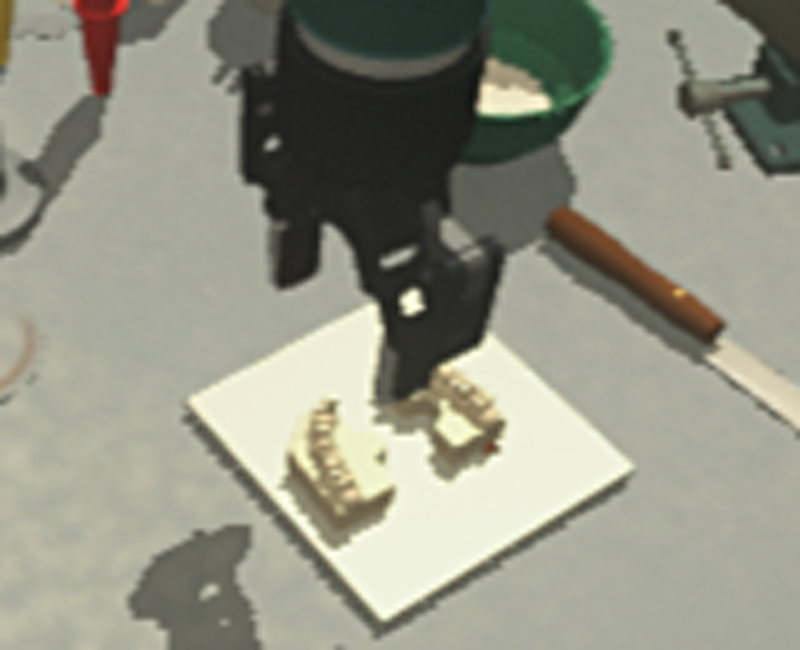

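play_rows:
  commands:
    - [0.8,[0.0,-0.002,0.09],0]
    - [0.8,[0.0,-0.002,0.09],0]
    - [0.8,[0.0,-0.002,0.1],0]
    - [0.8,[0.0,-0.002,0.107],0]
    - [0.8,[0.0,-0.002,0.107],0]
    - [0.8,[0.0,-0.002,0.107],0]

```text
clock: 5.28
ee_pos: [0.59, 0.0112, 0.022]
ee_rot: [-0.015, 3.138, -0.0]
contact_force: [0.4, -0.2, -0.1]
gripper_width: 0.805
grip_force: 0.0
```

Run:
```python
from h import *
plan((.589,.0105,.012),90.5)
for c in("scene","top"):
    d=capture(c);f=d["image"]
    crop(f,*((175,265,260,370) if c=="scene" else (110,200,260,370)),3.6,f"pics/_{c}.png")
    print(c,proj(d,[[.588,y,z] for y in(-.024,.045) for z in(.012,.018)]).round(1).tolist())
cv2.imwrite("pics/s4.png",np.hstack([cv2.imread("pics/_scene.png"),cv2.imread("pics/_top.png")]))
```

```text
shift [0.0014, -0.0009, 0.0134] turn 0.0022 | toolx [-1.0, -0.01, -0.004] tooly [-0.01, 1.0, -0.0] ang 90.56 t 5.28 F [ 0.4 -0.2 -0.1] w 0.805 ee [0.59   0.0112 0.022 ]
scene [[314.8, 234.5], [315.0, 232.9], [297.5, 213.8], [297.6, 212.2]]
top [[321.1, 172.9], [321.4, 172.4], [293.2, 172.3], [293.5, 171.8]]
```

View pics/s4.png

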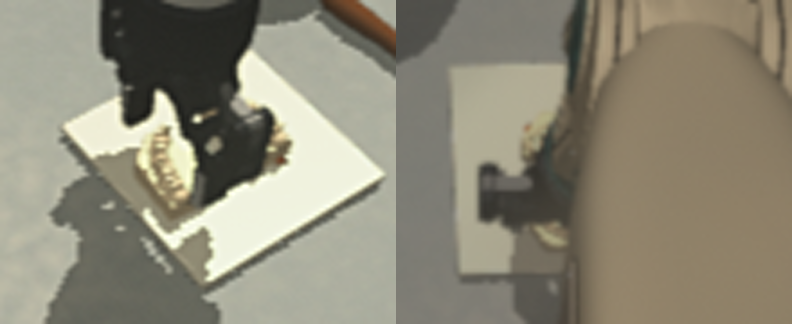

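play_rows:
  commands:
    - [0.8,[0,0,0.007],0]
    - [0.8,[0,0,0.012],0]
    - [0.8,[0,0,0.014],0]
    - [0.8,[0,0,0.014],0]

```text
clock: 5.72
ee_pos: [0.5875, 0.011, 0.0087]
ee_rot: [0.014, -3.14, -0.0]
contact_force: [0.6, -0.2, 0.6]
gripper_width: 0.798
grip_force: 0.0
```

play_rows:
  commands:
    - [0.75,[0,0,-0.003],0]
    - [0.7,[0,0,-0.003],0]
    - [0.66,[0,0,-0.003],0]
    - [0.6,[0,0,-0.003],0]
    - [0.6,[0,0,-0.003],0]
    - [0.6,[0,0,-0.003],0]
    - [0.6,[0,0,-0.003],0]

```text
clock: 6.3
ee_pos: [0.5888, 0.0108, 0.0124]
ee_rot: [-0.014, 3.14, -0.0]
contact_force: [-1.5, -0.3, 4.6]
gripper_width: 0.625
grip_force: 62.5
```

play_rows:
  commands:
    - [0.6,[-0.005,0.0,-0.001],0]
    - [0.6,[-0.01,0.0,-0.001],0]
    - [0.6,[-0.015,0.0,-0.001],0]
    - [0.6,[-0.02,0.0,-0.001],0]
    - [0.6,[-0.024,0.0,-0.001],0]
    - [0.6,[-0.024,0.0,-0.001],0]

```text
clock: 6.8
ee_pos: [0.6076, 0.0111, 0.0125]
ee_rot: [-0.014, 3.14, 0.0]
contact_force: [0.8, 0.5, 1.9]
gripper_width: 0.628
grip_force: 63.2
```

play_rows:
  commands:
    - [0.7,[0,0,0],0]
    - [0.8,[0,0,0],0]
    - [0.9,[0,0,0],0]
    - [0.9,[0,0,0],0]
    - [0.9,[0,0,-0.05],0]
    - [0.9,[0,0,-0.1],0]
    - [0.9,[0.1,0,-0.2],0]
    - [0.9,[0.3,0,-0.2],0]
    - [0.5,[0.4,0,-0.2],0]
    - [0.15,[0.4,0,-0.2],0]
    - [0.15,[0.4,0,-0.2],0]
    - [0.15,[0.4,0,-0.2],0]

```text
clock: 7.8
ee_pos: [0.3692, 0.0091, 0.1519]
ee_rot: [0.015, -3.141, 0.0]
contact_force: [0.3, -0.2, 1.8]
gripper_width: 0.335
grip_force: 0.0
```

```bash
cat > halves.py <<'E'
from h import *
import sys
D={c:capture(c) for c in("scene","top")};g=float(sys.argv[1])
L,S={},{}
for c,t in(("scene",(217,318)),("top",(158,307))):
    for n,M in(("loose_half",L),("stuck_half",S)):
        for r in cut_out(c,n):
            if np.hypot(*(np.array(r["pixel"])-t))<18 and r["mask"].sum()<600: M[c]=r["mask"];print(n,c,round(r["conf"],2),r["pixel"],r["mask"].sum());break
if L: print("loose",fit(D,L,(g,.0105,-1.56),-1))
if S: print("stuck",fit(D,S,(.6353,.014,-1.56),1))
o=[]
for c,(r0,c0) in dict(scene=(190,275),top=(130,265)).items():
    o.append(cv2.resize(D[c]["image"][r0:r0+54,c0:c0+72,::-1],(400,300),interpolation=cv2.INTER_CUBIC))
cv2.imwrite(sys.argv[2],np.hstack(o))
plan((.57,.0105,.10),90.5)
E
python3 halves.py .62 pics/s5.png
```

```text
loose_half scene 0.86 [218.8, 312.1] 352
stuck_half scene 0.56 [213.6, 322.9] 298
loose_half top 0.54 [164.0, 307.7] 305
stuck_half top 0.69 [142.6, 306.2] 284
loose {'scene+top': (array([ 0.6209,  0.0117, -1.5542]), np.float64(0.094)), 'scene': (array([ 0.6215,  0.0127, -1.5667]), np.float64(0.095)), 'top': (array([ 0.6208,  0.0113, -1.5576]), np.float64(0.072))}
stuck {'scene+top': (array([ 0.6356,  0.0138, -1.5712]), np.float64(0.201)), 'scene': (array([ 0.635 ,  0.0148, -1.664 ]), np.float64(0.26)), 'top': (array([ 0.6359,  0.0133, -1.5586]), np.float64(0.137))}
shift [-0.2627, -0.0, 0.0705] turn 0.0008 | toolx [-1.0, -0.009, -0.002] tooly [-0.009, 1.0, -0.0] ang 90.52 t 8.1 F [-0.  -0.3 -0.1] w 0.149 ee [0.3729 0.0087 0.1525]
```

View pics/s5.png

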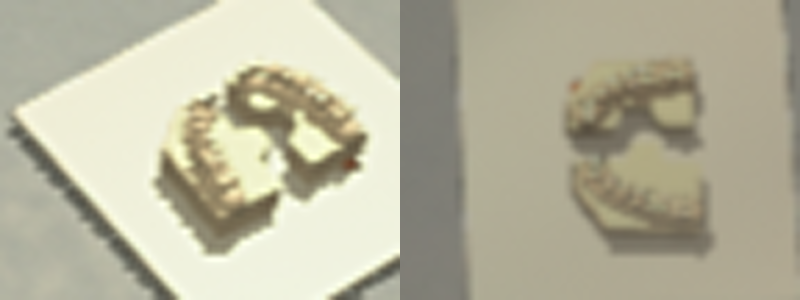

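play_rows:
  commands:
    - [0.5,[-0.2,0,0],0]
    - [0.8,[-0.4,0,0],0]
    - [0.8,[-0.4,0,0],0]
    - [0.8,[-0.4,0,0],0]
    - [0.8,[-0.4,0,0],0]
    - [0.8,[-0.4,0,0],0]
    - [0.8,[-0.4,0,0],0]
    - [0.8,[-0.4,0,0],0]
    - [0.8,[-0.4,0,0.1],0]
    - [0.8,[-0.4,0,0.15],0]
    - [0.8,[-0.4,0,0.2],0]
    - [0.8,[-0.4,0,0.2],0]

```text
clock: 9.1
ee_pos: [0.6712, 0.0119, -0.0001]
ee_rot: [0.015, -3.138, -0.0]
contact_force: [-21.2, 2.5, 150.7]
gripper_width: 0.804
grip_force: 74.6
```

play_rows:
  commands:
    - [0.65,[0,0,0],0]
    - [0.6,[0,0,0],0]
    - [0.6,[0,0,0],0]
    - [0.6,[0,0,0],0]
    - [0.6,[0,0,0],0]
    - [0.6,[-0.002,0.001,0],0]
    - [0.6,[-0.004,0.0027,0],0]
    - [0.6,[-0.006,0.0027,0],0]
    - [0.6,[-0.006,0.0027,0],0]

```text
clock: 9.85
ee_pos: [0.6765, 0.012, 0.0047]
ee_rot: [0.015, -3.14, 0.006]
contact_force: [-9.6, -4.0, 21.3]
gripper_width: 0.603
grip_force: 10.7
```

That was my mistake. The earlier retreat stopped short of its target, so reversing it overshot and pressed on the tile. The wrist force read about 150 N. I'll lift clear and check for damage.

play_rows:
  commands:
    - [0.7,[0,0,-0.006],0]
    - [0.8,[0,0,-0.006],0]
    - [0.9,[0,0,-0.006],0]
    - [0.9,[0,0,-0.03],0]
    - [0.9,[0,0,-0.1],0]
    - [0.9,[0.1,0,-0.18],0]
    - [0.9,[0.2,0,-0.18],0]
    - [0.9,[0.3,0,-0.18],0]
    - [0.9,[0.3,0,-0.18],0]
    - [0.9,[0.36,0,-0.18],0]
    - [0.9,[0.36,0,-0.18],0]
    - [0.9,[0.36,0,-0.18],0]

```text
clock: 10.85
ee_pos: [0.403, 0.0117, 0.1361]
ee_rot: [0.015, -3.139, -0.001]
contact_force: [-0.8, 0.2, 0.5]
gripper_width: 0.901
grip_force: 0.0
```

```bash
python3 halves.py .62 pics/s6.png
```

```text
loose_half scene 0.72 [222.6, 313.0] 359
stuck_half scene 0.66 [213.2, 326.0] 353
loose_half top 0.81 [165.8, 307.8] 310
loose {'scene+top': (array([ 0.6208,  0.0116, -1.581 ]), np.float64(0.087)), 'scene': (array([ 0.6209,  0.012 , -1.5866]), np.float64(0.08)), 'top': (array([ 0.6209,  0.0113, -1.5537]), np.float64(0.081))}
stuck {'scene': (array([ 0.6352,  0.0124, -1.5073]), np.float64(0.15))}
shift [-0.2165, -0.0029, 0.0499] turn 0.0012 | toolx [-1.0, -0.009, -0.001] tooly [-0.009, 1.0, -0.0] ang 90.54 t 11.15 F [ 0.8  0.1 -1.1] w 0.898 ee [0.4076 0.0112 0.1372]
```

View pics/s6.png

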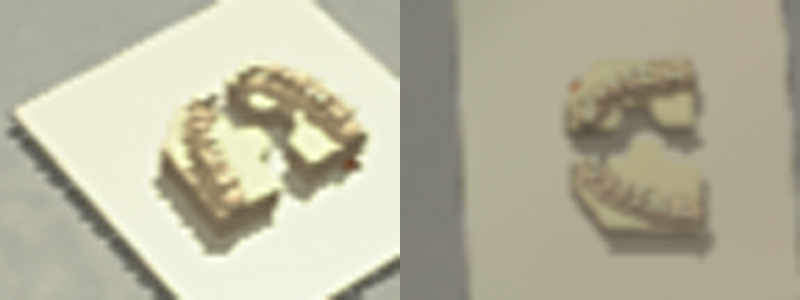

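Nothing moved: both halves sit at the same pixels as before. From here every move starts from a freshly measured pose.

play_rows:
  commands:
    - [0.8,[-0.265,0,0.08],0]
    - [0.8,[-0.265,0,0.08],0]
    - [0.8,[-0.265,0,0.08],0]
    - [0.8,[-0.265,0,0.08],0]
    - [0.8,[-0.265,0,0.08],0]
    - [0.8,[-0.265,0,0.08],0]
    - [0.8,[-0.265,0,0.08],0]
    - [0.8,[-0.265,0,0.08],0]

```text
clock: 11.82
ee_pos: [0.605, 0.0132, 0.0757]
ee_rot: [0.015, -3.139, -0.0]
contact_force: [-0.6, 0.7, -0.1]
gripper_width: 0.801
grip_force: 0.0
```

```bash
python3 -c "
from h import *
for i in range(3): plan((.6075,.011,.013),90.5); capture('top')"
```

```text
shift [-0.0034, -0.003, 0.0836] turn 0.0014 | toolx [-1.0, -0.009, 0.002] tooly [-0.009, 1.0, 0.0] ang 90.54 t 11.82 F [-0.6  0.7 -0.1] w 0.801 ee [0.605  0.0132 0.0757]
shift [-0.0041, -0.003, 0.0846] turn 0.0013 | toolx [-1.0, -0.009, 0.001] tooly [-0.009, 1.0, 0.0] ang 90.54 t 11.87 F [-0.7  0.3  0.5] w 0.802 ee [0.6045 0.0132 0.0764]
shift [-0.0045, -0.003, 0.0854] turn 0.0012 | toolx [-1.0, -0.009, 0.001] tooly [-0.009, 1.0, 0.0] ang 90.53 t 11.92 F [-0.3  0.8  0.8] w 0.799 ee [0.6042 0.0132 0.0771]
```

play_rows:
  commands:
    - [0.8,[-0.0045,0,0.04],0]
    - [0.8,[-0.0045,0,0.07],0]
    - [0.8,[-0.0045,0,0.08],0]
    - [0.8,[-0.0045,0,0.08],0]
    - [0.8,[-0.0045,0,0.08],0]

```text
clock: 12.38
ee_pos: [0.6076, 0.0132, 0.0178]
ee_rot: [-0.014, 3.142, 0.0]
contact_force: [0.3, -0.2, 0.8]
gripper_width: 0.799
grip_force: 0.0
```

```bash
python3 -c "
from h import *
for i in range(2): plan((.6075,.0128,.0115),90.5); capture('top')"
```

```text
shift [0.0001, -0.0005, 0.0084] turn 0.001 | toolx [-1.0, -0.009, -0.0] tooly [-0.009, 1.0, 0.0] ang 90.53 t 12.38 F [ 0.3 -0.2  0.8] w 0.799 ee [0.6076 0.0132 0.0178]
shift [0.0015, -0.0004, 0.0094] turn 0.001 | toolx [-1.0, -0.009, -0.002] tooly [-0.009, 1.0, -0.0] ang 90.53 t 12.43 F [-0.2  0.7  0.2] w 0.802 ee [0.6086 0.0131 0.0186]
```

play_rows:
  commands:
    - [0.8,[0.001,0,0.005],0]
    - [0.75,[0.001,0,0.007],0]
    - [0.65,[0.001,0,0.007],0]
    - [0.6,[0.001,0,0.007],0]
    - [0.6,[0.001,0,0.007],0]
    - [0.6,[0.001,0,0.007],0]
    - [0.6,[0.001,0,0.007],0]
    - [0.6,[-0.003,0,0.0065],0]
    - [0.6,[-0.006,0,0.0065],0]
    - [0.6,[-0.006,0,0.0065],0]

```text
clock: 13.32
ee_pos: [0.6131, 0.0131, 0.0127]
ee_rot: [-0.014, 3.141, -0.0]
contact_force: [-2.0, -0.0, 4.8]
gripper_width: 0.626
grip_force: 63.3
```

play_rows:
  commands:
    - [0.6,[-0.001,0,0],0]
    - [0.6,[-0.002,0,0],0]
    - [0.6,[-0.003,0,0],0]
    - [0.6,[-0.004,0,0],0]
    - [0.6,[-0.004,0,0],0]

```text
clock: 13.73
ee_pos: [0.6154, 0.0132, 0.0127]
ee_rot: [0.014, -3.141, 0.0]
contact_force: [-3.5, -0.0, 6.9]
gripper_width: 0.629
grip_force: 63.4
```

play_rows:
  commands:
    - [0.6,[-0.001,0,-0.0005],0]
    - [0.6,[-0.002,0,-0.0005],0]
    - [0.6,[-0.003,0,-0.0005],0]
    - [0.6,[-0.004,0,-0.0005],0]
    - [0.6,[-0.005,0,-0.0005],0]
    - [0.6,[-0.006,0,-0.0005],0]
    - [0.6,[-0.006,0,-0.0005],0]
    - [0.6,[-0.006,0,-0.0005],0]

```text
clock: 14.4
ee_pos: [0.6201, 0.0132, 0.0127]
ee_rot: [0.014, -3.141, 0.0]
contact_force: [-1.2, -0.4, 4.9]
gripper_width: 0.63
grip_force: 63.2
```

play_rows:
  commands:
    - [0.6,[-0.001,0,0],0]
    - [0.6,[-0.002,0,0],0]
    - [0.6,[-0.002,0,0],0]
    - [0.6,[-0.002,0,0],0]

```text
clock: 14.73
ee_pos: [0.6216, 0.0133, 0.0128]
ee_rot: [0.014, -3.141, 0.0]
contact_force: [-2.6, -1.2, 4.9]
gripper_width: 0.627
grip_force: 63.2
```

play_rows:
  commands:
    - [0.6,[-0.001,0,0],0]
    - [0.6,[-0.0015,0,0],0]
    - [0.6,[-0.0015,0,0],0]

```text
clock: 14.98
ee_pos: [0.6222, 0.0132, 0.0127]
ee_rot: [0.015, -3.14, 0.0]
contact_force: [-3.6, -0.6, 6.4]
gripper_width: 0.626
grip_force: 63.4
```

play_rows:
  commands:
    - [0.6,[-0.001,0,0],0]
    - [0.6,[-0.0015,0,0],0]
    - [0.6,[-0.0015,0,0],0]

```text
clock: 15.23
ee_pos: [0.6222, 0.0133, 0.0127]
ee_rot: [0.015, -3.138, 0.0]
contact_force: [-5.7, -0.6, 8.5]
gripper_width: 0.625
grip_force: 63.8
```

play_rows:
  commands:
    - [0.6,[-0.001,0,0],0]
    - [0.6,[-0.0015,0,0],0]
    - [0.6,[-0.0015,0,0],0]

```text
clock: 15.48
ee_pos: [0.6223, 0.0133, 0.0127]
ee_rot: [0.015, -3.136, 0.0]
contact_force: [-7.0, 0.4, 10.8]
gripper_width: 0.628
grip_force: 64.1
```

play_rows:
  commands:
    - [0.7,[0.002,0,0],0]
    - [0.75,[0.002,0,0],0]
    - [0.78,[0.002,0,0],0]
    - [0.78,[0.002,0,0],0]
    - [0.78,[-0.004,0,0],0]
    - [0.78,[-0.01,0,0],0]
    - [0.78,[-0.014,0,0],0]
    - [0.78,[-0.014,0,0],0]
    - [0.78,[-0.014,0,0],0]

```text
clock: 16.23
ee_pos: [0.6359, 0.0134, 0.0126]
ee_rot: [-0.015, 3.141, -0.0]
contact_force: [-0.5, -0.2, -0.7]
gripper_width: 0.78
grip_force: 0.0
```

play_rows:
  commands:
    - [0.72,[0,0,0],0]
    - [0.67,[0,0,0],0]
    - [0.64,[0,0,0],0]
    - [0.62,[0,0,0],0]
    - [0.6,[0,0,0],0]
    - [0.6,[0,0,0],0]
    - [0.6,[0,0,0],0]

```text
clock: 16.82
ee_pos: [0.6353, 0.0143, 0.0131]
ee_rot: [-0.015, 3.142, 0.003]
contact_force: [-2.4, 3.1, 5.2]
gripper_width: 0.631
grip_force: 62.2
```

play_rows:
  commands:
    - [0.7,[0,0,0],0]
    - [0.8,[0,0,0],0]
    - [0.85,[0,0,0],0]
    - [0.85,[0,0,-0.03],0]
    - [0.85,[0,0,-0.08],0]
    - [0.85,[0.04,-0.009,-0.08],0]
    - [0.5,[0.08,-0.009,-0.08],0]
    - [0.12,[0.08,-0.009,-0.08],0]
    - [0.12,[0.08,-0.009,-0.08],0]
    - [0.12,[0.08,-0.009,-0.08],0]
    - [0.12,[0.08,-0.009,-0.08],0]
    - [0.12,[0.08,-0.009,-0.08],0]

```text
clock: 17.82
ee_pos: [0.5769, 0.0059, 0.0727]
ee_rot: [-0.014, 3.14, -0.001]
contact_force: [0.4, -0.4, 0.8]
gripper_width: 0.117
grip_force: 0.0
```

```bash
python3 -c "
from h import *
plan((.577,.0073,.0145),90.5)"
```

```text
shift [0.0, 0.0019, 0.0777] turn 0.0009 | toolx [-1.0, -0.009, -0.001] tooly [-0.009, 1.0, -0.0] ang 90.53 t 17.82 F [ 0.4 -0.4  0.8] w 0.117 ee [0.5769 0.0059 0.0727]
```

play_rows:
  commands:
    - [0.12,[0,0.001,0.03],0]
    - [0.12,[0,0.001,0.06],0]
    - [0.12,[0,0.001,0.074],0]
    - [0.12,[0,0.001,0.075],0]
    - [0.12,[0,0.001,0.075],0]
    - [0.12,[-0.008,0.001,0.075],0]
    - [0.12,[-0.016,0.001,0.075],0]
    - [0.12,[-0.02,0.001,0.075],0]
    - [0.12,[-0.022,0.001,0.075],0]
    - [0.12,[-0.024,0.001,0.075],0]
    - [0.12,[-0.024,0.001,0.075],0]

```text
clock: 18.73
ee_pos: [0.5942, 0.0069, 0.0167]
ee_rot: [-0.014, 3.141, -0.0]
contact_force: [0.1, -0.3, -0.1]
gripper_width: 0.119
grip_force: 0.0
```

play_rows:
  commands:
    - [0.12,[-0.001,0,0],0]
    - [0.12,[-0.002,0,0],0]
    - [0.12,[-0.003,0,0],0]
    - [0.12,[-0.003,0,0],0]

```text
clock: 19.07
ee_pos: [0.5955, 0.007, 0.0162]
ee_rot: [0.014, -3.141, 0.0]
contact_force: [-0.3, -0.0, 0.5]
gripper_width: 0.116
grip_force: 0.2
```

play_rows:
  commands:
    - [0.12,[-0.002,0,0],0]
    - [0.12,[-0.004,0,0],0]
    - [0.12,[-0.004,0,0],0]
    - [0.12,[-0.004,0,0],0]

```text
clock: 19.4
ee_pos: [0.5959, 0.0072, 0.0155]
ee_rot: [0.015, -3.136, -0.0]
contact_force: [-5.1, -0.5, 2.6]
gripper_width: 0.124
grip_force: 2.7
```

play_rows:
  commands:
    - [0.12,[-0.002,0,0],0]
    - [0.12,[-0.004,0,0],0]
    - [0.12,[-0.004,0,0],0]
    - [0.12,[-0.004,0,0],0]

```text
clock: 19.73
ee_pos: [0.5959, 0.0074, 0.0148]
ee_rot: [0.015, -3.13, -0.0]
contact_force: [-10.1, 0.1, 5.4]
gripper_width: 0.12
grip_force: 4.9
```

play_rows:
  commands:
    - [0.12,[-0.002,0,-0.001],0]
    - [0.12,[-0.004,0,-0.001],0]
    - [0.12,[-0.004,0,-0.001],0]
    - [0.12,[-0.004,0,-0.001],0]

```text
clock: 20.07
ee_pos: [0.596, 0.0074, 0.0148]
ee_rot: [0.015, -3.125, -0.0]
contact_force: [-14.0, -0.0, 6.4]
gripper_width: 0.122
grip_force: 7.0
```

play_rows:
  commands:
    - [0.12,[0.01,0,0],0]
    - [0.12,[0.03,0,0],0]
    - [0.12,[0.08,0,-0.05],0]
    - [0.12,[0.1,0,-0.15],0]
    - [0.12,[0.14,0.05,-0.25],0]
    - [0.12,[0.18,0.1,-0.3],0]
    - [0.12,[0.2,0.15,-0.32],0]
    - [0.12,[0.2,0.2,-0.32],0]
    - [0.12,[0.2,0.2,-0.32],0]
    - [0.12,[0.2,0.2,-0.32],0]
    - [0.12,[0.2,0.2,-0.32],0]

```text
clock: 20.98
ee_pos: [0.4545, 0.1607, 0.263]
ee_rot: [-0.023, 3.132, 0.008]
contact_force: [0.9, -0.2, 0.0]
gripper_width: 0.117
grip_force: 0.0
```

```bash
python3 halves.py .635 pics/s7.png
python3 - <<'E'
from h import *
d=capture("top")
for n in("light","light_stand"):
    for c in("scene","top"):
        if n=="light_stand" or c=="scene":
            dd=capture(c);print(c,n,[(np.round(hit(dd,p["pixel"],.0 if n=="light_stand" else .018),4)[:2].tolist(),round(p["conf"],2)) for p in pinpoint(c,n)])
E
```

```text
loose_half scene 0.79 [215.7, 317.9] 319
stuck_half scene 0.55 [211.2, 326.8] 261
loose_half top 0.61 [157.2, 307.7] 333
stuck_half top 0.61 [144.1, 306.8] 233
loose {'scene+top': (array([ 0.6364,  0.0158, -1.5231]), np.float64(0.116)), 'scene': (array([ 0.6366,  0.0167, -1.5199]), np.float64(0.132)), 'top': (array([ 0.6363,  0.0158, -1.4911]), np.float64(0.096))}
stuck {'scene+top': (array([ 0.6376,  0.0146, -1.6691]), np.float64(0.299)), 'scene': (array([ 0.6363,  0.0135, -1.6854]), np.float64(0.352)), 'top': (array([ 0.6379,  0.015 , -1.605 ]), np.float64(0.248))}
shift [-0.1548, -0.1934, 0.2074] turn -0.0023 | toolx [-1.0, -0.008, 0.002] tooly [-0.008, 1.0, -0.001] ang 90.43 t 21.28 F [0.3 0.2 1. ] w 0.119 ee [0.4531 0.1547 0.2557]
scene light [([0.596, 0.3391], 0.92), ([0.4633, 0.1558], 0.9), ([0.6371, 0.2923], 0.85), ([0.4236, 0.2471], 0.75)]
scene light_stand [([0.5419, 0.281], 0.87)]
top light_stand [([0.5271, 0.2616], 0.96), ([0.6255, 0.0094], 0.34)]
```

View pics/s7.png

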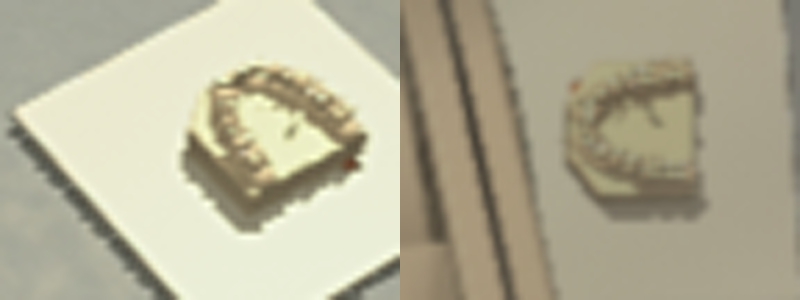

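The scene crop (about 240,150) and the top crop (about 635,130) show one closed U-shaped arch. The seam is shut, and the heel faces are in line at top-crop column 697. Next is the light. I locate it in the early, unobstructed pictures.

```bash
cat > cyl.py <<'E'
from h import *
from scipy.optimize import minimize
D=np.load("cal.npy",allow_pickle=True).item()
th=np.linspace(0,2*np.pi,24)
def cyl(d,A,B,r,S=4):
    A,B=np.array(A),np.array(B);a=(B-A)/np.linalg.norm(B-A);u=np.cross(a,[.3,.5,.81] if abs(a[2])<.99 else [1,0,0]);u/=np.linalg.norm(u);v=np.cross(a,u)
    c=np.cos(th)[:,None]*u*r+np.sin(th)[:,None]*v*r
    q=proj(d,np.vstack([A+c,B+c]))*S+S/2
    m=np.zeros((384*S,512*S),np.uint8);cv2.fillConvexPoly(m,cv2.convexHull(np.round(q).astype(np.int32)),1)
    return cv2.resize(m.astype(np.float32),(512,384),interpolation=cv2.INTER_AREA)
E
python3 - <<'E'
from cyl import *
M={}
for c,(r0,r1,c0,c1) in dict(scene=(108,160,219,243),top=(172,205,188,215)).items():
    g=cv2.cvtColor(D[c]["image"],cv2.COLOR_RGB2HSV)[r0:r1,c0:c1]
    for t in (150,165):
        m=np.zeros((384,512),np.uint8);m[r0:r1,c0:c1]=(g[...,2]>t)&(g[...,1]<50)
        n,l,s,_=cv2.connectedComponentsWithStats(m);k=1+np.argmax(s[1:,4]);print(c,t,s[k])
        if t==150: M[c]=(l==k).astype(np.float32)
def cost(p,cs):
    return sum(1-np.minimum(a:=cyl(D[c],[p[0],p[1],.082],[p[0],p[1],.183],.0115),M[c]).sum()/np.maximum(a,M[c]).sum() for c in cs)
for cs in(["scene","top"],["scene"],["top"]):
    r=minimize(cost,[.527,.264],(cs,),"Nelder-Mead",options=dict(initial_simplex=[[.527,.264],[.535,.264],[.527,.272]],xatol=1e-4,fatol=1e-4));print(cs,r.x.round(4),round(r.fun,3))
for c in D: print(c,proj(D[c],[[.527,.263,z] for z in(.082,.183)]).round(1).tolist())
E
```

```text
scene 150 [219 133   9  21 116]
scene 165 [224 113   9   4  28]
top 150 [191 177   8   7  47]
top 165 [192 177   7   7  37]
['scene', 'top'] [0.5247 0.2681] 1.707
['scene'] [0.5055 0.2596] 0.695
['top'] [0.5299 0.2649] 0.762
scene [[230.3, 148.1], [226.8, 114.7]]
top [[201.1, 189.6], [196.3, 180.9]]
```

Run:
```python
from h import *
plan((.44,.42,.27),0.6)
print(np.round(sense()["qpos"],3))
```

```text
shift [0.015, 0.353, -0.0178] turn 3.1373 | toolx [-1.0, -0.008, 0.001] tooly [-0.008, 1.0, -0.0] ang 90.48 t 21.63 F [1.  0.6 0.1] w 0.122 ee [0.4534 0.1553 0.2567]
[ 0.195  0.003 -0.29   1.278  0.     0.187]
```

play_rows:
  commands:
    - [0.3,[0,0.35,0],1]
    - [0.3,[0,0.35,0],1]
    - [0.3,[0,0.35,0],1]
    - [0.3,[0,0.35,0],1]
    - [0.3,[0,0.35,0],1]
    - [0.3,[0,0.35,0],1]
    - [0.3,[0,0.35,0],1]
    - [0.3,[0,0.35,0],1]

```text
clock: 22.3
ee_pos: [0.4508, 0.4233, 0.2564]
ee_rot: [-0.756, -3.049, -0.004]
contact_force: [-0.3, -0.4, 0.4]
gripper_width: 0.297
grip_force: 0.0
```

play_rows:
  commands:
    - [0.5,[0,0,0],1]
    - [0.5,[0,0,0],1]
    - [0.5,[0,0,0],1]
    - [0.5,[0,0,0],1]
    - [0.5,[0,0,0],1]

```text
clock: 22.72
ee_pos: [0.451, 0.4176, 0.2569]
ee_rot: [-1.497, -2.762, 0.001]
contact_force: [0.1, -0.2, -0.6]
gripper_width: 0.501
grip_force: 0.0
```

play_rows:
  commands:
    - [0.5,[0,0,0],1]
    - [0.5,[0,0,0],1]
    - [0.5,[0,0,0],1]
    - [0.5,[0,0,0],1]
    - [0.5,[0,0,0],1]

```text
clock: 23.13
ee_pos: [0.4511, 0.4177, 0.257]
ee_rot: [2.13, 2.309, -0.001]
contact_force: [-0.4, -0.1, 0.2]
gripper_width: 0.501
grip_force: 0.0
```

Run:
```python
from cyl import *
D={c:capture(c) for c in("scene","top")};M={};S={}
for c,t in(("scene",(132,227)),("top",(186,200))):
    for r in cut_out(c,"light"):
        if np.hypot(*(np.array(r["pixel"])-t))<9: M[c]=r["mask"].astype(np.float32);print(c,r["conf"],r["pixel"],r["mask"].sum());break
def cost(p,cs):
    return sum(1-np.minimum(a:=cyl(D[c],[p[0],p[1],.078],[p[0],p[1],.183],.0118),M[c]).sum()/np.maximum(a,M[c]).sum() for c in cs)
for cs in(list(M),["scene"],["top"]):
    if all(c in M for c in cs):
        r=minimize(cost,[.527,.264],(cs,),"Nelder-Mead",options=dict(initial_simplex=[[.527,.264],[.535,.264],[.527,.272]],xatol=1e-4,fatol=1e-4));print(cs,r.x.round(4),round(r.fun,3))
print({c:[(hit(D[c],p["pixel"],0)[:2].round(4).tolist(),p["conf"]) for p in pinpoint(c,"light_stand")[:1]] for c in D})
plan((.527,.264,.27),0.6);print(np.round(sense()["qpos"],3))
```

```text
top 0.59 [185.1, 200.2] 231
['top'] [0.5247 0.2629] 0.118
['top'] [0.5247 0.2629] 0.118
{'scene': [([0.5371, 0.27], 0.77)], 'top': [([0.5275, 0.2527], 0.97)]}
shift [-0.213, 0.0842, -0.0172] turn 0.1429 | toolx [-0.082, 0.997, -0.0] tooly [0.997, 0.082, -0.0] ang 4.69 t 23.43 F [ 0.4 -0.1 -0.7] w 0.504 ee [0.451  0.4181 0.2571]
[ 0.642  0.247 -0.01   1.314 -0.     2.131]
```

play_rows:
  commands:
    - [0.55,[-0.1,0.04,0],0.143]
    - [0.55,[-0.214,0.0815,0],0.143]
    - [0.55,[-0.214,0.0815,0],0.143]
    - [0.55,[-0.214,0.0815,0],0.143]
    - [0.55,[-0.214,0.0815,0],0.143]
    - [0.55,[-0.214,0.0815,0],0.143]
    - [0.55,[-0.214,0.0815,0],0.143]
    - [0.55,[-0.214,0.0815,0],0.143]
    - [0.55,[-0.214,0.0815,0],0.143]

```text
clock: 24.18
ee_pos: [0.5241, 0.2644, 0.257]
ee_rot: [-2.209, -2.233, -0.0]
contact_force: [0.0, -0.3, 0.2]
gripper_width: 0.551
grip_force: 0.0
```

Run:
```python
from h import *
plan((.525,.263,.121),0.6)
```

```text
shift [-0.002, 0.0013, 0.1814] turn 0.0008 | toolx [-0.011, 1.0, 0.0] tooly [1.0, 0.011, -0.0] ang 0.62 t 24.18 F [ 0.  -0.3  0.2] w 0.551 ee [0.5241 0.2644 0.257 ]
```

play_rows:
  commands:
    - [0.55,[-0.002,0.001,0.05],0]
    - [0.55,[-0.002,0.001,0.1],0]
    - [0.55,[-0.002,0.001,0.14],0]
    - [0.55,[-0.002,0.001,0.165],0]
    - [0.55,[-0.002,0.001,0.178],0]
    - [0.55,[-0.002,0.001,0.18],0]
    - [0.55,[-0.002,0.001,0.18],0]
    - [0.55,[-0.002,0.001,0.18],0]

```text
clock: 24.85
ee_pos: [0.5267, 0.2626, 0.1237]
ee_rot: [2.21, 2.231, 0.004]
contact_force: [-0.2, 0.1, 0.6]
gripper_width: 0.552
grip_force: 0.0
```

play_rows:
  commands:
    - [0.45,[0,0,0],0]
    - [0.35,[0,0,0],0]
    - [0.3,[0,0,0],0]
    - [0.2,[0,0,0],0]
    - [0.2,[0,0,0],0]
    - [0.2,[0,0,0],0]
    - [0.2,[0,0,0],0]

```text
clock: 25.43
ee_pos: [0.527, 0.2619, 0.1232]
ee_rot: [2.211, 2.229, 0.004]
contact_force: [2.8, 0.2, 3.6]
gripper_width: 0.247
grip_force: 58.8
```

play_rows:
  commands:
    - [0.2,[0,0,-0.02],0]
    - [0.2,[0,0,-0.04],0]
    - [0.2,[0,0,-0.055],0]
    - [0.2,[0,0,-0.063],0]
    - [0.2,[0,0,-0.063],0]
    - [0.2,[0,0,-0.063],0]

```text
clock: 25.93
ee_pos: [0.5247, 0.2614, 0.1688]
ee_rot: [-2.211, -2.23, 0.002]
contact_force: [0.0, -0.9, -0.2]
gripper_width: 0.249
grip_force: 59.5
```

Run:
```python
from h import *
plan((.525,.263,.171),0.6)
plan((.525,.263,.171),0.6)
```

```text
shift [0.0021, 0.0005, -0.0029] turn -0.0039 | toolx [-0.009, 1.0, -0.0] tooly [1.0, 0.009, -0.001] ang 0.49 t 25.93 F [ 0.  -0.9 -0.2] w 0.249 ee [0.5247 0.2614 0.1688]
shift [0.0021, 0.0005, -0.0029] turn -0.0039 | toolx [-0.009, 1.0, -0.0] tooly [1.0, 0.009, -0.001] ang 0.49 t 25.93 F [ 0.  -0.9 -0.2] w 0.249 ee [0.5247 0.2614 0.1688]
```

play_rows:
  commands:
    - [0.2,[0.01,0,-0.002],0]
    - [0.2,[0.02,0,-0.002],0]
    - [0.2,[0.028,0,-0.002],0]
    - [0.2,[0.036,0,-0.001],0]
    - [0.2,[0.044,0,0.0005],0]
    - [0.2,[0.052,0,0.002],0]
    - [0.2,[0.06,0,0.004],0]
    - [0.2,[0.06,0,0.004],0]

```text
clock: 26.6
ee_pos: [0.5251, 0.3065, 0.1657]
ee_rot: [2.21, 2.23, -0.003]
contact_force: [0.7, -3.0, 1.2]
gripper_width: 0.251
grip_force: 61.5
```

```bash
cat > tilt.py <<'E'
from cyl import *
import sys
# fit lens point and tilt in the vertical plane along tool x, given grip
def look(g0=20,cams=("scene","top")):
    D={c:capture(c) for c in cams};s=sense();R=cv2.Rodrigues(np.array(s["ee_rot"],float))[0]
    G=np.array(s["ee_pos"])-R[:,2]*.019;M={}
    for c in D:
        rr=[]
        for r in cut_out(c,"light"):
            e=np.array(proj(D[c],[G])[0][::-1])-r["pixel"];print(c,round(r["conf"],2),np.round(r["pixel"]),int(r["mask"].sum()),"dist",np.hypot(*e).round())
            if np.hypot(*e)<35: rr.append((np.hypot(*e),r["mask"]))
        if rr: M[c]=min(rr,key=lambda q:q[0])[1].astype(np.float32)
    np.save("tm.npy",(D,M,G,R),allow_pickle=True)
    for c in M:
        pts=np.argwhere(M[c]>0)[:,::-1].astype(np.float32);vx,vy,x0,y0=cv2.fitLine(pts,cv2.DIST_L2,0,.01,.01).ravel()
        print(c,"mask line angle",np.degrees(np.arctan2(vy,vx)).round(1))
        best=[]
        for t in range(0,91,1):
            a=R[:,0]*np.sin(np.radians(t))-R[:,2]*np.cos(np.radians(t))
            q=proj(D[c],[G,G-a*.1])
            d=q[1]-q[0];best.append((abs((np.degrees(np.arctan2(vy,vx)-np.arctan2(d[1],d[0]))+90)%180-90),t))
        print(c,"tilt",min(best))
if __name__=="__main__": look(); plan((.6,.1,.2),0.6)
E
python3 tilt.py
```

```text
scene 0.9 [121. 221.] 517 dist 16.0
scene 0.9 [160. 191.] 508 dist 61.0
scene 0.9 [122. 260.] 401 dist 45.0
scene 0.61 [180. 227.] 454 dist 75.0
scene 0.57 [117. 238.] 394 dist 23.0
top 0.62 [220. 248.] 184 dist 83.0
top 0.56 [142. 186.] 257 dist 40.0
top 0.5 [187. 198.] 35 dist 23.0Traceback (most recent call last):
  File "tilt.py", line 23, in <module>
    if __name__=="__main__": look(); plan((.6,.1,.2),0.6)
                             ~~~~^^
  File "tilt.py", line 13, in look
    np.save("tm.npy",(D,M,G,R),allow_pickle=True)
    ~~~~~~~^^^^^^^^^^^^^^^^^^^^^^^^^^^^^^^^^^^^^^
    arr = np.asanyarray(arr)
ValueError: setting an array element with a sequence. The requested array has an inhomogeneous shape after 1 dimensions. The detected shape was (4,) + inhomogeneous part.
```

play_rows:
  commands:
    - [0.2,[0.009,0,0.004],0]
    - [0.2,[0.018,0,0.008],0]
    - [0.2,[0.026,0,0.012],0]
    - [0.2,[0.034,0,0.017],0]
    - [0.2,[0.042,0,0.0215],0]
    - [0.2,[0.048,0,0.0257],0]
    - [0.2,[0.054,0,0.031],0]
    - [0.2,[0.059,0,0.036],0]
    - [0.2,[0.064,0,0.04],0]
    - [0.2,[0.067,0,0.043],0]
    - [0.2,[0.067,0,0.043],0]

```text
clock: 27.72
ee_pos: [0.5249, 0.3583, 0.1341]
ee_rot: [-2.21, -2.231, -0.003]
contact_force: [0.8, -1.8, 4.6]
gripper_width: 0.251
grip_force: 58.5
```

```bash
sed -i 's/np.save("tm.npy",(D,M,G,R),allow_pickle=True)/import pickle;pickle.dump((D,M,G,R),open("tm.pkl","wb"))/' tilt.py; python3 tilt.py
```

```text
scene 0.84 [180. 226.] 488 dist 76.0
scene 0.75 [160. 190.] 473 dist 58.0
scene 0.75 [118. 239.] 402 dist 31.0
scene 0.68 [122. 260.] 441 dist 52.0
top 0.73 [220. 246.] 186 dist 100.0
top 0.57 [140. 183.] 211 dist 53.0
top 0.56 [187. 179.] 383 dist 26.0
top 0.5 [160. 161.] 143 dist 25.0
scene mask line angle 85.3
scene tilt (np.float64(3.3889620275255936), 0)
top mask line angle 61.1
top tilt (np.float64(16.855643681863967), 0)
shift [-0.3445, 0.097, -0.088] turn -0.003 | toolx [-0.009, 1.0, 0.002] tooly [1.0, 0.009, 0.001] ang 0.51 t 27.92 F [ 1.  -0.7  4. ] w 0.252 ee [0.525  0.3578 0.1345]
```

play_rows:
  commands:
    - [0.2,[0.0,0,-0.02],0]
    - [0.2,[0.0,0,-0.06],0]
    - [0.2,[0.0,0,-0.1],0]
    - [0.2,[0.0,0,-0.1],0]
    - [0.2,[-0.04,0,-0.1],0]
    - [0.2,[-0.08,0,-0.1],0]
    - [0.2,[-0.12,0,-0.1],0]
    - [0.2,[-0.16,0,-0.1],0]
    - [0.2,[-0.2,0,-0.1],0]
    - [0.2,[-0.23,0,-0.1],0]
    - [0.2,[-0.25,0,-0.1],0]
    - [0.2,[-0.25,0,-0.1],0]

```text
clock: 28.92
ee_pos: [0.5248, 0.1674, 0.2074]
ee_rot: [-2.214, -2.225, 0.003]
contact_force: [-0.3, -0.2, -0.3]
gripper_width: 0.253
grip_force: 59.0
```

Run:
```python
from cyl import *
D={c:capture(c) for c in("scene","top")};s=sense();R=cv2.Rodrigues(np.array(s["ee_rot"],float))[0];G=np.array(s["ee_pos"])-R[:,2]*.019
for c in D:
    print(c,"grip px r,c",proj(D[c],[G])[0][::-1].round(1),"lens45",proj(D[c],[G-.124*np.array([0,.707,.707])])[0][::-1].round(1))
    print([(round(r["conf"],2),np.round(r["pixel"]).tolist(),int(r["mask"].sum())) for r in cut_out(c,"light")],[np.round(p["pixel"]).tolist()+[round(p["conf"],2)] for p in pinpoint(c,"light")],[np.round(p["pixel"]).tolist()+[round(p["conf"],2)] for p in pinpoint(c,"spot")])
o=[cv2.resize(D["scene"]["image"][70:205,200:380,::-1],(400,300),interpolation=cv2.INTER_CUBIC),cv2.resize(D["top"]["image"][120:240,160:320,::-1],(400,300),interpolation=cv2.INTER_CUBIC)]
cv2.imwrite("pics/s8.png",np.hstack(o))
plan((.635,.16,.21),.6)
```

```text
scene grip px r,c [120.2 244.5] lens45 [176.  266.4]
[(0.7, [160.0, 189.0], 566), (0.65, [179.0, 226.0], 449), (0.6, [126.0, 260.0], 220), (0.59, [145.0, 254.0], 667), (0.48, [140.0, 238.0], 36)] [[205.0, 227.0, 0.75], [184.0, 197.0, 0.68], [177.0, 265.0, 0.56], [145.0, 241.0, 0.56], [146.0, 260.0, 0.51]] []
top grip px r,c [178.3 240.8] lens45 [187.4 281.7]
[(0.8, [142.0, 183.0], 239), (0.77, [154.0, 158.0], 248), (0.63, [235.0, 198.0], 173)] [[152.0, 187.0, 0.78], [240.0, 200.0, 0.72], [167.0, 162.0, 0.59]] []
shift [-0.0152, 0.145, -0.0015] turn -0.0012 | toolx [-0.01, 1.0, 0.0] tooly [1.0, 0.01, -0.0] ang 0.57 t 29.32 F [-0.5  0.4 -1.5] w 0.248 ee [0.5262 0.1703 0.2089]
```

View pics/s8.png

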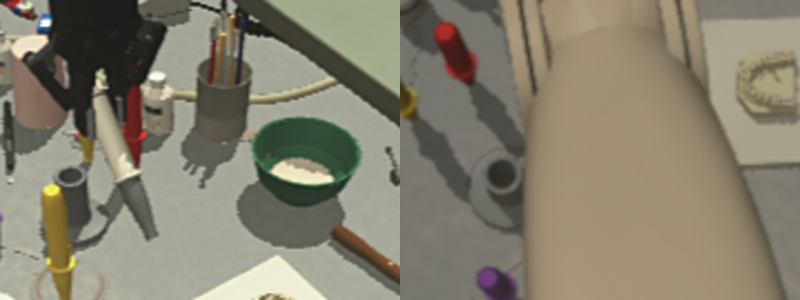

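The light is held at about 45°, with its lens at scene px (267,177); the 45° prediction was (266,176). The model at top-crop (765,85) is still closed. Next I go to the final pose.

play_rows:
  commands:
    - [0.2,[-0.005,0.03,0],0]
    - [0.2,[-0.01,0.07,0],0]
    - [0.2,[-0.015,0.11,0],0]
    - [0.2,[-0.015,0.146,0],0]
    - [0.2,[-0.015,0.146,0],0]
    - [0.2,[-0.015,0.146,0],0]
    - [0.2,[-0.015,0.146,0.03],0]
    - [0.2,[-0.015,0.146,0.06],0]
    - [0.2,[-0.015,0.146,0.09],0]
    - [0.2,[-0.015,0.146,0.1],0]
    - [0.2,[-0.015,0.146,0.1],0]
    - [0.2,[-0.015,0.146,0.1],0]

```text
clock: 30.32
ee_pos: [0.635, 0.1594, 0.1343]
ee_rot: [-2.211, -2.231, 0.001]
contact_force: [0.2, -0.3, -0.5]
gripper_width: 0.252
grip_force: 59.2
```

```bash
cat > fin.py <<'E'
from cyl import *
D={c:capture(c) for c in("scene","top")};s=sense();R=cv2.Rodrigues(np.array(s["ee_rot"],float))[0];G=np.array(s["ee_pos"])-R[:,2]*.019
a=np.array([0,.707,.707]);L=G-.124*a
for c in D:
    e=lambda P:proj(D[c],[P])[0][::-1].round(1).tolist()
    print(c,"pred lens",e(L),"pred spot",e(L-.04*a),"seam",e(np.array([.6353,.0423,.02])))
    for n in("light","spot","seam"): print("  ",n,[np.round(p["pixel"],1).tolist()+[round(p["conf"],2)] for p in pinpoint(c,n)])
    t=np.array(e((G+L)/2))
    rs=[r for r in cut_out(c,"light") if np.hypot(*(np.array(r["pixel"])-t))<25]
    if not rs: print("  no mask"); continue
    m=rs[0]["mask"].astype(np.float32);print("  mask",np.round(rs[0]["pixel"]),m.sum())
    # handle visible from the fingers down: match lower edge by IoU on cylinder from grip+? to lens
    def cost(p):
        b=R[:,0]*np.sin(p[0])-R[:,2]*np.cos(p[0]);l=G-p[1]*b;top=G-.02*b
        k=np.maximum(cyl(D[c],top,l+.062*b,.0115),np.maximum(cyl(D[c],l+.066*b,l+.058*b,.0155),cyl(D[c],l+.06*b,l,.009)))
        return 1-np.minimum(k,m).sum()/np.maximum(k,m).sum()
    r=minimize(cost,[.8,.124],method="Nelder-Mead",options=dict(initial_simplex=[[.8,.124],[.9,.124],[.8,.115]]))
    b=R[:,0]*np.sin(r.x[0])-R[:,2]*np.cos(r.x[0]);l=G-r.x[1]*b
    print("  tilt",np.degrees(r.x[0]).round(1),"L",r.x[1].round(4),"iou cost",round(r.fun,3),"lens",l.round(4),"spot",(l-.04*b).round(4))
plan((.6353,.158,.117),.6)
E
python3 fin.py
```

```text
scene pred lens [182.9, 309.8] pred spot [198.7, 315.8] seam [204.5, 314.8]
   light [[147.9, 258.9, 0.9], [202.6, 231.6, 0.84], [143.1, 238.1, 0.7], [184.4, 198.5, 0.63], [187.5, 311.7, 0.61]]
   spot []
   seam [[207.0, 317.4, 0.62], [126.8, 271.5, 0.28]]
  mask [156. 300.] 547.0
  tilt 43.9 L 0.1249 iou cost 0.306 lens [0.6378 0.0728 0.065 ] spot [0.6381 0.0451 0.0362]
top pred lens [147.0, 284.2] pred spot [150.4, 295.0] seam [153.0, 294.7]
   light [[166.2, 158.7, 0.67], [237.1, 201.3, 0.62], [149.4, 186.3, 0.55]]
   spot []
   seam []
  no mask
shift [-0.0014, -0.0011, 0.0233] turn -0.0041 | toolx [-0.008, 1.0, 0.0] tooly [1.0, 0.008, 0.001] ang 0.48 t 30.82 F [ 0.2  0.3 -1.4] w 0.254 ee [0.6361 0.159  0.1345]
```

play_rows:
  commands:
    - [0.2,[-0.001,-0.001,0.01],0]
    - [0.2,[-0.001,-0.001,0.018],0]
    - [0.2,[-0.001,-0.001,0.023],0]
    - [0.2,[-0.001,-0.001,0.023],0]
    - [0.2,[-0.001,-0.001,0.023],0]
    - [0.2,[-0.001,-0.001,0.023],0]
    - [0.2,[-0.001,-0.001,0.023],0]
    - [0.2,[-0.001,-0.001,0.023],0]

```text
clock: 31.48
ee_pos: [0.6354, 0.1583, 0.1172]
ee_rot: [2.212, 2.231, 0.001]
contact_force: [0.1, 0.1, -1.3]
gripper_width: 0.248
grip_force: 59.2
```

```bash
python3 fin.py; python3 fin.py | grep -E "tilt|light|seam|shift"
```

```text
scene pred lens [188.9, 308.9] pred spot [204.4, 314.8] seam [204.5, 314.8]
   light [[142.2, 238.3, 0.95], [148.3, 261.8, 0.94], [183.4, 196.8, 0.87], [187.2, 308.5, 0.84], [204.5, 230.3, 0.63]]
   spot []
   seam [[202.8, 315.6, 0.68]]
  mask [162. 297.] 448.0
  tilt 48.3 L 0.1217 iou cost 0.366 lens [0.6362 0.0675 0.0552] spot [0.6365 0.0376 0.0286]
top pred lens [149.7, 284.1] pred spot [152.9, 294.7] seam [153.0, 294.7]
   light [[236.7, 203.2, 0.71], [150.8, 189.6, 0.58], [166.0, 162.8, 0.53]]
   spot []
   seam []
  no mask
shift [-0.0004, 0.0002, -0.0002] turn -0.0039 | toolx [-0.009, 1.0, 0.0] tooly [1.0, 0.009, 0.0] ang 0.49 t 31.98 F [ 0.6  0.2 -0.5] w 0.253 ee [0.6351 0.1583 0.1168]
scene pred lens [189.0, 308.8] pred spot [204.6, 314.8] seam [204.5, 314.8]
   light [[144.2, 237.6, 0.9], [188.9, 309.2, 0.8], [205.5, 231.4, 0.75], [144.7, 258.7, 0.74], [182.8, 198.6, 0.69], [127.8, 272.1, 0.63], [216.7, 322.0, 0.36]]
   seam [[201.2, 314.3, 0.66], [216.4, 319.0, 0.55]]
  tilt 47.2 L 0.1238 iou cost 0.342 lens [0.6359 0.0675 0.0518] spot [0.6361 0.0381 0.0246]
top pred lens [149.8, 284.1] pred spot [153.1, 294.7] seam [153.0, 294.7]
   light [[163.1, 162.0, 0.73], [152.7, 189.1, 0.62], [239.1, 200.9, 0.47]]
   seam []
shift [-0.0004, 0.0003, -0.0003] turn -0.004 | toolx [-0.008, 1.0, 0.0] tooly [1.0, 0.008, -0.0] ang 0.49 t 32.48 F [-0.2 -0.4 -0.9] w 0.252 ee [0.6351 0.1583 0.1168]
```

```bash
python3 -c "
from rig import *
print(job_done())"
```

```text
the job is handed in; nothing more can be done
None
```

I finished both parts and handed the job in, but the wrist force read about 150 N once, over the 120 N limit, so it may be judged a fail. I caused that by overshooting onto the tile early on, and nothing visibly moved. The seam is closed and flush, and the light is held about 45–48° tipped with the lens about 4 cm from the front end of the seam, at rest.

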